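# Shuffle the sample carriers and seat one in the reading corner

### The job

In the square sample tray, bring the carrier with the small square post to the reading corner (the one with the two sprung stops), sliding the carriers one at a time into the empty space and never lifting one out. Press it gently into that corner until it bears on both stops at once for a moment, then let go and leave it there. Do not disturb the other things on the desk.

Things in the scene. Friction and masses are not known exactly. Their poses are not given: they have to be found in the camera images.
- tray: Square grey tray fixed to the desk, 155x155 mm outside, walls 9 mm thick, tops 31 mm above the desk; inside 137x137 mm, floor 8 mm above the desk. Origin: its centre at desk height; x, y along its walls, z up. Holds carriers two by two, one place empty. A carrier against its two walls is centred at x, y = +-37.5 mm; a neighbour left off its wall blocks the way.
- reading_place (a point): Middle of the reading place, on the tray floor, at tray (31, -31) mm, axes as the tray's. At first the carrier with the large post stands here. A carrier just touching the stop pads is centred 27.5 to 34.5 mm from the tray's centre in +x and in -y, depending on the screws; when it slides in, keep it clear of the pad at its side.
- gap_place (a point): Middle of the place that is empty at first, on the tray floor, at tray (-37.5, 37.5) mm, diagonally opposite the reading place. The small-post and bar-post carriers start in the other two places, (+x, +y) and (-x, -y), either way round.
- block_small: Loose steel sample carrier, 62x62x24 mm (upright corners rounded 6 mm), about 0.8 kg, with a black grip post centred on top, square, 16x16 mm, 28 mm tall. Origin: centre of its underside; x, y along its sides, z up; starts nearly square to the tray. Slides easily (1 to 3 N), but pressing hard, high on the post, tips it. This one goes to the reading corner.
- block_bar: Loose steel sample carrier, 62x62x24 mm (upright corners rounded 6 mm), about 0.8 kg, with a black grip post centred on top, a bar 36 mm along its x and 12 mm along its y, 28 mm tall. Origin: centre of its underside; x, y along its sides, z up; starts nearly square to the tray. Slides easily (1 to 3 N), but pressing hard, high on the post, tips it.
- block_large: Loose steel sample carrier, 62x62x24 mm (upright corners rounded 6 mm), about 0.8 kg, with a black grip post centred on top, square, 28x28 mm, 28 mm tall. Origin: centre of its underside; x, y along its sides, z up; starts nearly square to the tray. Slides easily (1 to 3 N), but pressing hard, high on the post, tips it.
- stop_x: Sprung stop in the tray's +x wall: nut block and screw outside, dark round-nosed pad inside. Origin: wall's inner face on the pad's axis, 25 mm above the desk, at tray (68.5, -31) mm. The nose stands 3 to 10 mm inside that face (screw set anew each time, not measured: find it by feel), yields 6 N/mm, damped 0.2 N per mm/s. Bearing: 1 N or more, best 3 to 5 N; pressing the small-post carrier on it with over 10 N harms it.
- stop_y: Sprung stop in the tray's -y wall: nut block and screw outside, dark round-nosed pad inside. Origin: wall's inner face on the pad's axis, 25 mm above the desk, at tray (31, -68.5) mm. The nose stands 3 to 10 mm inside that face (screw set anew each time, not measured: find it by feel), yields 6 N/mm, damped 0.2 N per mm/s. Bearing: 1 N or more, best 3 to 5 N; pressing the small-post carrier on it with over 10 N harms it.
- timer: Bystander, leave alone: flat grey bench timer, 58x64x20 mm. Origin: centre of its underside.
- dropper: Bystander, leave alone: brown dropper bottle, 33 mm wide, 88 mm tall. Origin: centre of its underside.
- petri: Bystander, leave alone: glass dish, 60 mm wide, 14 mm tall. Origin: centre of its underside.
- reagent: Bystander, leave alone: small white bottle with a blue cap, 43 mm wide, 95 mm tall. Origin: centre of its underside.
- marker: Bystander, leave alone: marker pen lying down, 132 mm long, 14 mm thick. Origin: centre of its underside.
There are look-alikes about, which are no part of the job. Leave any yellow look-alike of the block_small alone. Leave any red look-alike of the block_large alone.

How it is judged:
On the way:
1. the small-post carrier lies flat in the reading corner and bears on both stops at once (1 N or more each) (x of block_small in the frame of tray above 0.0235 m and y of block_small in the frame of tray below -0.0235 m and z of block_small in the frame of tray between 0.0055 and 0.0105 m and contact force between block_small and stop_x above 1 N and contact force between block_small and stop_y above 1 N), for 0.2 s.
At the end, for the whole second after the job is handed in: The small-post carrier is at rest and released in the reading corner, its centre at least 23.5 mm from the tray's centre in +x and in -y; all three carriers lie flat on the tray floor (within 2.5 mm) inside the walls (x of block_small in the frame of tray between 0.0235 and 0.0405 m and y of block_small in the frame of tray between -0.0405 and -0.0235 m and z of block_small in the frame of tray between 0.0055 and 0.0105 m and y of each of block_small, block_bar, block_large in the frame of tray below 0.0405 m and x of each of block_small, block_bar, block_large in the frame of tray above -0.0405 m and z of block_bar in the frame of tray between 0.0055 and 0.0105 m and x of each of block_bar, block_large in the frame of tray below 0.0405 m and y of each of block_bar, block_large in the frame of tray above -0.0405 m and z of block_large in the frame of tray between 0.0055 and 0.0105 m and linear speed of each of block_small, block_bar, block_large below 0.01 m/s); the robot touches nothing.
It fails at once if a carrier is lifted more than 10 mm off the tray floor (z of any of block_small, block_bar, block_large in the frame of tray above 0.018 m).
It fails at once if the small-post carrier presses a stop with more than 10 N (contact force between block_small and stop_x above 10 N or contact force between block_small and stop_y above 10 N).
It fails at once if a bystander is moved more than 20 mm (distance of any of timer, dropper, petri, reagent, marker from where it was at the start of the episode above 0.02 m).
It also fails if it takes over 58 s, if anything falls off the work surface, if the arm or the gripper's body presses on something with over 40 N, if the wrist force passes 120 N, or if a joint passes its speed limit or range.

### The arm

A 6-joint arm with a two-finger parallel gripper is mounted at the origin on a cart in front of the work surface, level with it; the furniture and walls round the work are solid. World frame = base frame: x ahead of the robot, y to its left, z up, the work surface at z = 0. Lengths are in m, angles in rad, forces in N, time in s.
With the tool pointing down it reaches from about 0.35 to 1 m from the base axis. Payload 7.1 kg.
Tool frame: the origin (TCP) lies between the finger pads; the fingertips stand 22 mm ahead of it and the grasp point (between the pads) lies 3 mm ahead of it; x points along the fingers, y is the direction in which the jaws open and shut, and the axes are right-handed (so a half turn about x gives the same grasp; the last joint's range is limited). The gripper opens to 85 mm and grips with 20 to 120 N. Pads are 22 mm wide; open, the fingers measure 114 mm over their backs; the gripper's body (76 mm by 85 mm) begins 54 mm behind the grasp point. The pads swing forward as they close: fully open they stand 13 mm farther back than shut.
Start: joints at [-1.12, 0.423, 1.63, -0, 1.089, -0.019], TCP at [0.283, -0.557, 0.253] pointing down, gripper open.
Joint ranges: [-3, 3], [-0.9, 2.11], [0.09, 2.58], [-1.31, 4.45], [0.11, 2.69], [-2.54, 2.54]. Speed limits (rad/s): [2.39, 2.39, 3.01, 3.14, 3.14, 3.14].

### API

Orientations are given as a rotation vector (axis times angle).
In Python, from rig import manip gives the robot as it stands. The module is installed in compiled form; this text tells all that it offers. Calls block until the motion is done:
- manip.move_to(position, orientation): joint-space move of the TCP to a pose.
- manip.servo_line(position, orientation=None, rate=0.15): straight line of the TCP; orientation=None keeps the orientation; rate is the mean speed in m/s.
- manip.set_joints(angles): joint-space move.
- manip.command_gripper(opening, f_grip=None): finger opening in m; f_grip is the grip in N (None keeps the last); returns when the fingers have stopped.
- manip.hold(seconds).
- manip.solve_ik(position, orientation): joint angles nearest the present ones, or None.
- manip.camera(name): name is "side" or "top" or "wrist"; returns a dict with "image" (400x640x3 uint8, red, green, blue), "fx", "fy", "cx", "cy" (pixels), "cam_to_world" (4x4, takes a point from camera to world coordinates); the wrist camera has in their place "mount" (4x4, takes a point from camera to tool coordinates, whose origin is the TCP and whose axes are the tool frame's). Camera axes: x right, y down, z forward; pixel columns grow to the right and rows downward; lengths in m; the calibration is good to about 2 mm. A picture is of the moment at which its call begins: read the wrist's pose just before it. There is no depth.
A pose or a line that the arm cannot do raises manip.IKError and nothing moves.
- manip.sign_off(): hands the job in, once; it reports no verdict.
Readings, each from a call of its own:
- manip.get_time(): time.
- manip.get_joint_positions(): joint angles.
- manip.get_joint_vel(): joint speeds.
- manip.get_tau(): joint torques, N m.
- manip.get_position(): TCP position.
- manip.get_ee_rot(): TCP orientation.
- manip.get_contact_force(): force on the tool from outside, world axes, zero at the start.
- manip.get_torque(): the same for the moment, N m.
- manip.get_width(): finger opening in m.
Only numpy, scipy, OpenCV 4.12 (cv2) and the standard library are available. Lean on these libraries where they do the work, as an engineer would, in place of code of your own. Each camera call takes 0.05 s, during which the arm holds its last target. There are 200 camera calls.

## Working session

There is one attempt and no reset: what is moved stays moved. The work goes in short steps, each a Python script; the robot and the scene stay as the last script left them, time stands still between calls to the robot, and variables do not carry over. Pictures are saved under pics/ and viewed, about 8 in all and at most 12, crops included, and the job is handed in when it is done.

```bash
mkdir -p pics; python3 - <<'E'
from rig import manip
import cv2,numpy as np
for n in ("top","side"):
    c=manip.camera(n); cv2.imwrite(f"pics/{n}0.png",c["image"][:,:,::-1])
    print(n,c["fx"],c["cx"],c["cy"]);print(np.round(c["cam_to_world"],4).tolist())
c=manip.camera("wrist");print(c["fx"],c["cx"],c["cy"],np.round(c["mount"],4).tolist())
print(manip.get_time(),manip.get_ee_rot(),manip.get_contact_force())
E
```

```text
top 383.7439548205299 322.4747403111699 200.12965890963434
[[-0.2038, -0.959, 0.1968, 0.3698], [-0.979, 0.2007, -0.0356, -0.3836], [-0.0053, -0.1999, -0.9798, 0.9741], [0.0, 0.0, 0.0, 1.0]]
side 378.33355213809244 320.160024091026 198.27890633231723
[[0.9998, 0.0187, -0.0063, 0.5465], [0.0149, -0.5083, 0.8611, -1.2496], [0.0129, -0.861, -0.5084, 0.5514], [0.0, 0.0, 0.0, 1.0]]
280.07006656426455 315.4327909919411 197.88256913158236 [[-0.0006, -0.2917, 0.9565, -0.1212], [1.0, -0.0001, 0.0006, 0.0004], [-0.0001, 0.9565, 0.2917, -0.0736], [0.0, 0.0, 0.0, 1.0]]
0.15 [ 1.96000289  0.47028087 -1.96047623] [-0.27494332 -0.39975369  0.48054764]
```

View pics/top0.png

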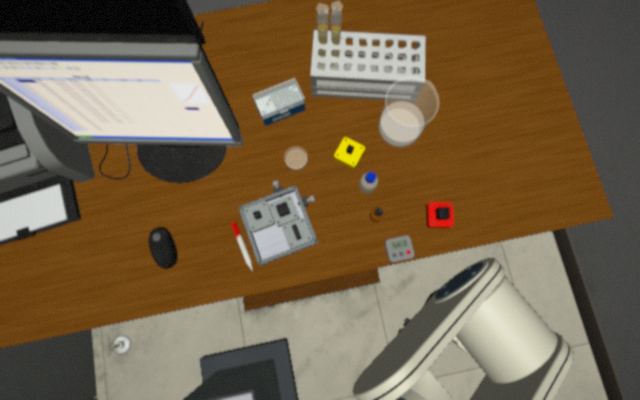

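View pics/side0.png

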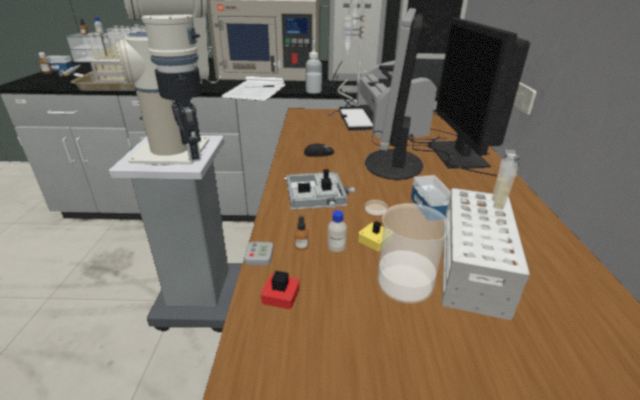

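Top view: the tray is at (278,225), with stops at (276,185) and (310,198), so the reading corner is upper right in the picture. Tray x is roughly image up and tray y is image left.

Candidates for the small post:
- Steel carrier in the tray at (258,215): small post, the one I want.
- Yellow look-alike at (349,152): leave.
- Red look-alike at (440,214): leave.
- Tray carriers at (283,209), large post, and (297,232), bar post.

The gap is lower left, at (268,245). I'll measure the tray and take a close wrist view.

```bash
cat > h.py <<'E'
from rig import manip
import cv2,numpy as np
from scipy.spatial.transform import Rotation as Ro
def rot(a):  # tool down, jaw axis (tool y) at world angle a
    c,s=np.cos(a),np.sin(a)
    return Ro.from_matrix(np.array([[0,c,s],[0,s,-c],[-1,0,0]])).as_rotvec()
def ray(c,T,px,z):
    d=T[:3,:3]@np.array([(px[0]-c["cx"])/c["fx"],(px[1]-c["cy"])/c["fy"],1]);o=T[:3,3]
    return o+d*(z-o[2])/d[2]
def wT(c,p,r):
    T=np.eye(4);T[:3,:3]=Ro.from_rotvec(r).as_matrix();T[:3,3]=p
    return T@c["mount"]
def proj(c,T,P):
    q=np.linalg.inv(T)@np.append(P,1);return c["cx"]+c["fx"]*q[0]/q[2],c["cy"]+c["fy"]*q[1]/q[2]
E
python3 - <<'E'
from h import *
c=manip.camera("top");T=c["cam_to_world"]
for n,p,z in [("tray",(279,225),.031),("stopx",(276,185),.025),("stopy",(310,198),.025),("small",(258,215),.06),("large",(283,208),.06),("bar",(297,232),.06),("dropper",(377,213),.088),("reagent",(370,178),.095),("petri",(296,158),.014),("marker",(243,247),.014)]:
    print(n,ray(c,T,p,z).round(3))
t=ray(c,T,(279,225),.031)
M=Ro.from_rotvec(manip.get_ee_rot()).as_matrix();print(M.round(2).tolist())
for a in np.radians([-80,-60,-100,100,10,20,190]):
    print(np.degrees(a),manip.solve_ik([t[0],t[1],.25],rot(a)))
cv2.imwrite("pics/top_crop.png",cv2.resize(c["image"][170:280,215:335,::-1],None,fx=5,fy=5,interpolation=cv2.INTER_CUBIC))
E
```

```text
tray [ 0.52  -0.3    0.031]
stopx [ 0.623 -0.31   0.025]
stopy [ 0.572 -0.388  0.025]
small [ 0.549 -0.257  0.06 ]
large [ 0.554 -0.319  0.06 ]
bar [ 0.49  -0.341  0.06 ]
dropper [ 0.492 -0.534  0.088]
reagent [ 0.576 -0.536  0.095]
petri [ 0.687 -0.374  0.014]
marker [ 0.486 -0.2    0.014]
[[-0.0, 0.45, -0.89], [0.0, -0.89, -0.45], [-1.0, -0.0, -0.0]]
-80.0 [-5.42937154e-01  3.90391328e-01  1.68982808e+00 -4.44089210e-16
  1.06137324e+00  8.53326248e-01]
-59.99999999999999 [-5.42937154e-01  3.90391328e-01  1.68982808e+00 -4.44089210e-16
  1.06137324e+00  5.04260398e-01]
-100.0 [-0.54293715  0.39039133  1.68982808  0.          1.06137324  1.2023921 ]
100.0 [-0.54293715  0.39039133  1.68982808  0.          1.06137324 -2.28826641]
10.0 [-5.42937154e-01  3.90391328e-01  1.68982808e+00 -4.44089210e-16
  1.06137324e+00 -7.17470079e-01]
20.0 [-5.42937154e-01  3.90391328e-01  1.68982808e+00 -4.44089210e-16
  1.06137324e+00 -8.92003004e-01]
190.0 [-5.42937154e-01  3.90391328e-01  1.68982808e+00 -4.44089210e-16
  1.06137324e+00  2.42412257e+00]
```

View pics/top_crop.png

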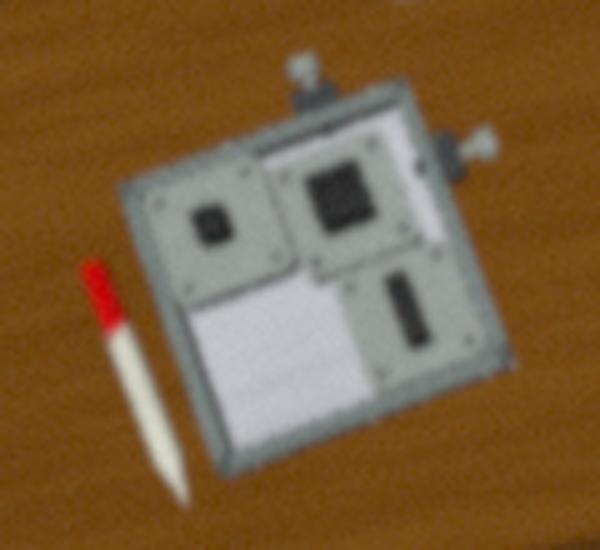

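The close crop confirms the choice. The small post is at crop (212,225), the large at (340,195) in the corner with the two stops, and the bar at (408,310) running along tray x. The marker lies just beside the +y wall. Next I compute the tray pose and go above it for a wrist look.

```bash
python3 - <<'E'
from h import *
c=manip.camera("top");T=c["cam_to_world"]
C=[ray(c,T,(215+u/5-.4,170+v/5-.4),.031)[:2] for u,v in [(122,186),(402,82),(512,362),(225,473)]]
ctr=np.mean(C,0); ex=(C[0]+C[1]-C[2]-C[3]);th=np.arctan2(ex[1],ex[0]);ey=C[0]+C[3]-C[1]-C[2];th2=np.arctan2(-ey[0],ey[1])
print(ctr,np.degrees([th,th2]),[np.linalg.norm(C[i]-C[i-1]).round(4) for i in range(4)])
th=(th+th2)/2
a=th-np.pi/2   # tool y = -tray y ; tool z=(sin a,-cos a)=(-cos th,-sin th)= -tray x
p=np.array([ctr[0],ctr[1],.26])
manip.move_to(p,rot(a)); 
p=manip.get_position();r=manip.get_ee_rot();w=manip.camera("wrist");cv2.imwrite("pics/w1.png",w["image"][:,:,::-1])
np.savez("w1.npz",p=p,r=r);print(p,manip.get_time())
E
```

```text
[ 0.52220337 -0.29673939] [9.86951051 9.26357211] [np.float64(0.1525), np.float64(0.1493), np.float64(0.1521), np.float64(0.1492)]
[ 0.52183635 -0.29742616  0.25998279] 1.6333
```

View pics/w1.png

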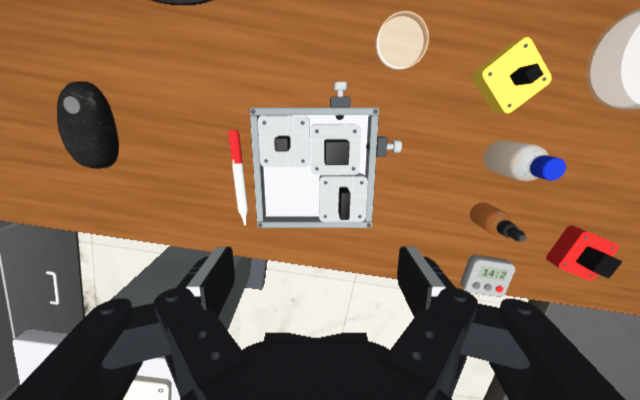

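The wrist view shows the tray centred near (315,168), with posts at (282,143) small, (337,152) large and (344,204) bar. I'll go lower and measure tray and posts by masks.

```bash
cat >> h.py <<'E'
def look(name,traymask=True):
    p=manip.get_position();r=manip.get_ee_rot();w=manip.camera("wrist");T=wT(w,p,r)
    im=w["image"];cv2.imwrite(f"pics/{name}.png",im[:,:,::-1])
    return w,T,im
def traycorners(w,T,im,ctr,half=.14):
    hsv=cv2.cvtColor(im,cv2.COLOR_RGB2HSV)
    q=np.array([proj(w,T,[ctr[0]+sx*.12,ctr[1]+sy*.12,0.03]) for sx in(-1,1) for sy in(-1,1)])
    u0,v0=np.maximum(q.min(0),0).astype(int);u1,v1=q.max(0).astype(int)
    m=np.zeros(im.shape[:2],np.uint8);m[v0:v1,u0:u1]=((hsv[v0:v1,u0:u1,1]<75)*255)
    m=cv2.morphologyEx(m,cv2.MORPH_CLOSE,np.ones((9,9)));m=cv2.morphologyEx(m,cv2.MORPH_OPEN,np.ones((31,31)))
    cs,_=cv2.findContours(m,0,2);
    pc=proj(w,T,[*ctr,.03]);cs=[k for k in cs if cv2.pointPolygonTest(k,pc,False)>0]
    k=cv2.convexHull(cs[0]);return cv2.approxPolyDP(k,.05*cv2.arcLength(k,True),True)[:,0].astype(float)
def posts(w,T,im,q):
    g=im.max(2);m=np.zeros(g.shape,np.uint8);cv2.fillPoly(m,[q.astype(int)],255)
    m[(g>70)]=0;cs,_=cv2.findContours(m,0,2)
    return [cv2.minAreaRect(k) for k in cs if cv2.contourArea(k)>60]
E
python3 - <<'E'
from h import *
th=np.radians(9.6);a=th-np.pi/2;ctr=[.5222,-.2967]
manip.servo_line([*ctr,.16],rate=.2)
w,T,im=look("w2")
q=traycorners(w,T,im,ctr);print(q.tolist())
C=np.array([ray(w,T,x,.031)[:2] for x in q]);print(C.round(4).tolist(),C.mean(0),[np.linalg.norm(C[i]-C[i-1]).round(4) for i in range(len(C))],[np.degrees(np.arctan2(*(C[i]-C[i-1])[::-1])).round(1) for i in range(len(C))])
for b in posts(w,T,im,q): print(np.round(b[0],1),np.round(b[1],1),round(b[2],1))
print(manip.get_position(),manip.get_time())
E
```

```text
[[401.0, 106.0], [391.0, 266.0], [235.0, 266.0], [226.0, 106.0]]
[[0.6127, -0.357], [0.4616, -0.3859], [0.4357, -0.2304], [0.5881, -0.2101]] [ 0.52451776 -0.29583781] [np.float64(0.149), np.float64(0.1538), np.float64(0.1577), np.float64(0.1538)] [np.float64(-80.5), np.float64(-169.1), np.float64(99.5), np.float64(7.6)]
[354.5 237.5] [45. 15.] 90.0
[244.9 220.9] [66.2  3.7] 85.2
[345.  168.5] [35. 34.] 90.0
[268.  156.5] [21. 22.] 90.0
[ 0.52291915 -0.2975453   0.16128862] 2.3333
```

View pics/w2.png

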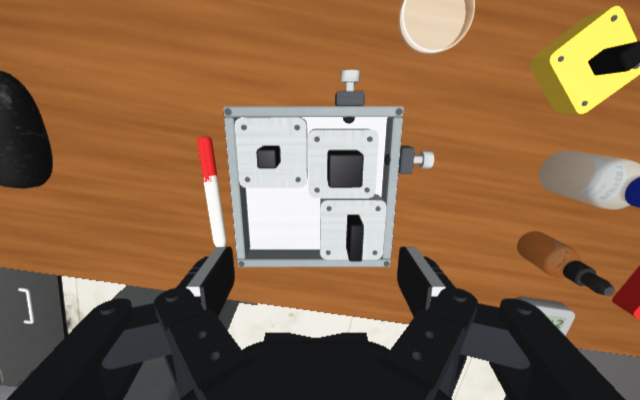

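The wrist view shows the bar post at (354,237), large at (345,168), small at (268,156), tray corners (226,106) to (391,266), and the stop pads at (348,118) and (388,158). The plan is bar +y into the gap, large -x, then small -y. I'll fit the tray pose and start with the bar.

```bash
cat >> h.py <<'E'
import json,os
if os.path.exists("tray.json"):
    ctr,th=json.load(open("tray.json"));ctr=np.array(ctr)
    ax=lambda:(np.array([np.cos(th),np.sin(th)]),np.array([-np.sin(th),np.cos(th)]))
    def W(x,y,z): ex,ey=ax();return np.array([*(ctr+ex*x+ey*y),z])
    def L(p): ex,ey=ax();d=np.array(p[:2])-ctr;return np.array([d@ex,d@ey])*1e3
    def F(n=4):
        f=[]
        for i in range(n): f.append(manip.get_contact_force());manip.hold(.01)
        f=np.mean(f,0);ex,ey=ax();return np.array([f[:2]@ex,f[:2]@ey,f[2]])
    RO=rot(th-np.pi/2);ZG=.057
    def push(cmd,d,maxd,thr,step=.001,rate=.03,f0=None):
        """creep commanded tray point cmd (m) along tray dir d until resistance rises thr over f0"""
        d=np.array(d,float);cmd=np.array(cmd,float);n=0;r=0
        if f0 is None: f0=-F()[:2]@d
        while n*step<maxd:
            cmd+=d*step;n+=1;manip.servo_line(W(*cmd,ZG),RO,rate=rate)
            r=-F(2)[:2]@d-f0
            if r>thr: break
        print("push",d,"n",n,"r %.1f"%r,"cmd",(cmd*1e3).round(1),"at",L(manip.get_position()).round(1),"t %.2f"%manip.get_time())
        return cmd
    def grip(x,y,open_,f=40):
        manip.command_gripper(open_)
        manip.move_to(W(x,y,.09),RO);manip.servo_line(W(x,y,ZG),RO,rate=.08)
        print("F pre",F().round(1),L(manip.get_position()).round(1),manip.get_position()[2].round(4))
        manip.command_gripper(0.0,f);print("width",manip.get_width(),"F",F().round(1),"t",manip.get_time())
E
python3 - <<'E'
import numpy as np,json
q=np.array([[401.0,106.0],[391.0,266.0],[235.0,266.0],[226.0,106.0]])
C=np.array([[0.6127,-0.357],[0.4616,-0.3859],[0.4357,-0.2304],[0.5881,-0.2101]])
M=np.array([[1,-1],[-1,-1],[-1,1],[1,1]])*.0775
m=C.mean(0);H=M.T@(C-m);th=np.arctan2(H[0,1]-H[1,0],H[0,0]+H[1,1])
ctr=(m+np.array([.5222,-.2967]))/2;print(np.degrees(th),m,ctr)
json.dump([ctr.tolist(),float(th)],open("tray.json","w"))
E
python3 - <<'E'
from h import *
p=manip.get_position();r=manip.get_ee_rot();w=manip.camera("wrist");T=wT(w,p,r)
P={n:L(ray(w,T,u,.046)).round(1) for n,u in dict(bar=(354.5,237.5),large=(345,168.5),small=(268,156.5)).items()};print(P)
x,y=P["bar"]/1e3;assert abs(x+.0375)<.007 and abs(y+.0375)<.007
grip(x,y,.04)
E
```

```text
9.344205724593309 [ 0.524525 -0.29585 ] [ 0.5233625 -0.296275 ]
{'bar': array([-36.9, -38.2]), 'large': array([ 27.6, -27.3]), 'small': array([37.6, 38.1])}
F pre [-0.2 -0.4  0.3] [-36.8 -38.1] 0.0569
width 0.010938536158209415 F [0.3 6.3 3.4] t 4.3167
```

```bash
python3 - <<'E'
from h import *
x,y=-.0369,-.0382
manip.servo_line(W(x,y+.03,ZG),RO,rate=.06);print("F mid",F().round(1),L(manip.get_position()).round(1),manip.get_width())
manip.servo_line(W(x,.030,ZG),RO,rate=.06);print("F",F().round(1),L(manip.get_position()).round(1))
c=push([x,.030],[0,1],.014,8)
c=np.array([x,c[1]-.0005])
c=push(c,[-1,0],.008,8)
print(F(),manip.get_width(),manip.get_position())
E
```

```text
F mid [0.2 2.2 2.2] [-36.8  -7.9] 0.01114365315068159
F [-0.1  2.6  6.2] [-36.9  30.7]
push [0. 1.] n 9 r 8.1 cmd [-36.9  39. ] at [-36.6  38.3] t 8.25
push [-1.  0.] n 3 r 10.5 cmd [-39.9  38.5] at [-37.9  38.2] t 9.08
[ 9.72922821 -0.32505262  0.29456313] 0.01138892118314969 [ 0.47975575 -0.26469752  0.05725415]
```

```bash
python3 - <<'E'
from h import *
manip.command_gripper(.03);p=L(manip.get_position())/1e3;print(p,F().round(1))
manip.servo_line(W(*p,.095),RO,rate=.12)
grip(.0276,-.0273,.046)
c=np.array([.0276,-.0273])
manip.servo_line(W(-.008,c[1],ZG),RO,rate=.06);print("F",F().round(1),L(manip.get_position()).round(1))
manip.servo_line(W(-.030,c[1],ZG),RO,rate=.06);print("F",F().round(1),L(manip.get_position()).round(1))
c=push([-.030,c[1]],[0,-1],.018,8)
c[1]+=.0005
c=push(c,[-1,0],.014,8)
print(F().round(1),manip.get_width(),manip.get_time())
E
```

```text
[-0.04085803  0.03928397] [-0.3 -0.3  0.3]
F pre [ 0.1  0.1 -0. ] [ 27.5 -27.3] 0.0568
width 0.02728048337740787 F [0.6 0.2 1.7] t 11.6333
F [-2.3 -0.9  7.5] [ -9.6 -27.6]
F [-3.1 -0.5  9. ] [-32.  -27.4]
push [ 0. -1.] n 11 r 8.3 cmd [-30.  -38.3] at [-31.6 -36.7] t 15.93
push [-1.  0.] n 8 r 11.5 cmd [-38.  -37.8] at [-37.  -36.8] t 18.09
[11.9  8.   5.1] 0.027315798835625207 18.125
```

```bash
python3 - <<'E'
from h import *
import json
manip.command_gripper(.046);p=L(manip.get_position())/1e3
manip.servo_line(W(*p,.1),RO,rate=.15)
ctr+=.00075*ax()[1];json.dump([ctr.tolist(),th],open("tray.json","w"))
manip.move_to(W(.0,.02,.15),RO)
w,T,im=look("w3")
q=np.array([proj(w,T,W(x,y,.031)) for x,y in[(.07,-.07),(-.07,-.07),(-.07,.07),(.07,.07)]])
for b in posts(w,T,im,q): print(np.round(b[0],1),np.round(b[1],1),L(ray(w,T,b[0],.046)).round(1))
u=int(q[:,0].min())-40;cv2.imwrite("pics/w3c.png",cv2.resize(im[60:310,max(u,0):u+290,::-1],None,fx=2.4,fy=2.4,interpolation=cv2.INTER_CUBIC));print(u,manip.get_time())
E
```

```text
[364.5 252.5] [29. 15.] [-45.5 -23.7]
[267.7 252.8] [29.2 11.9] [-45.9  62.7]
[383. 246.] [42. 36.] [-39.  -39.7]
[296. 244.] [46. 14.] [-37.2  37.3]
[294. 160.] [22. 20.] [37.3 37.6]
[415.  161.5] [ 6.8 83.4] [ 36.3 -60.1]
215 19.3667
```

View pics/w3c.png

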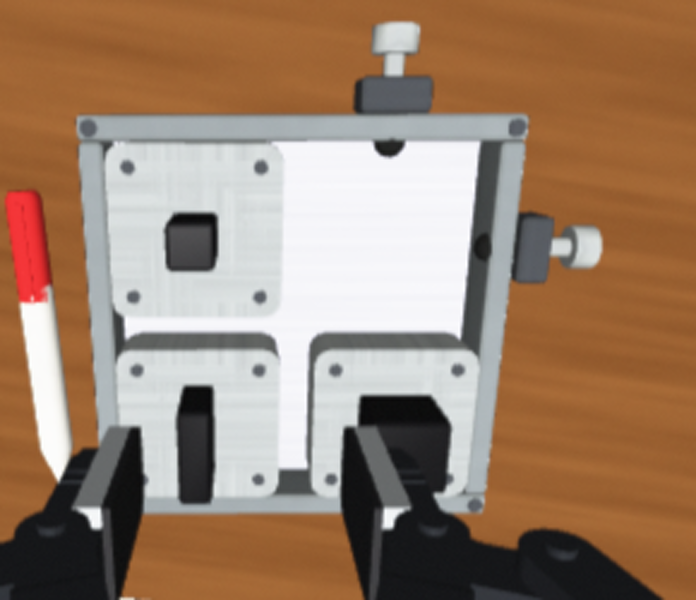

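The crop shows the bar lower left and the large post lower right, both against their walls. The small-post carrier is upper left at its walls and the way along +x is clear, with pads at crop (389,148) and (483,247). Next I grip the small post, feel the +x wall for reference, and slide over.

```bash
python3 - <<'E'
from h import *
grip(.0373,.0376,.036)
c=push([.0373,.0376],[1,0],.005,5,step=.0005)
xw=L(manip.get_position())[0]/1e3; off=xw-.0375
print("off",off)
x=.026+off
manip.servo_line(W(x,.0365,ZG),RO,rate=.04);manip.hold(.2);print("F",F().round(1),L(manip.get_position()).round(1))
for y in (.015,-.005,-.019):
    manip.servo_line(W(x,y,ZG),RO,rate=.04);manip.hold(.1);f=F();print("F",f.round(1),L(manip.get_position()).round(1),manip.get_width())
    if abs(f[1])>7: break
print(x,manip.get_time())
E
```

```text
F pre [-0.2 -0.1  0.4] [37.3 37.5] 0.057
width 0.01530062402500726 F [-0.5  0.1  3.1] t 20.95
push [1. 0.] n 4 r 7.1 cmd [39.3 37.6] at [38.1 37.5] t 22.05
off 0.0006082459237027465
F [-1.4 -1.1  6.4] [26.2 36.1]
F [-0.  -0.8  5.6] [26.4 14.5] 0.015183380107014222
F [-0.1 -0.8  5.6] [26.4 -5.5] 0.015114241493751724
F [-0.4 -1.2  4.9] [ 26.4 -19.7] 0.015035983540217287
0.026608245923702745 24.9833
```

```bash
cat >> h.py <<'E'
def feel(cmd,d,maxd,goal,fast=.0007,slow=.0003,jump=1.2):
    """creep until the resistance is goal N over the free-sliding level"""
    d=np.array(d,float);cmd=np.array(cmd,float);s0=cmd@d;log=[];base=None;step=fast
    while cmd@d-s0<maxd:
        cmd=cmd+d*step;manip.servo_line(W(*cmd,ZG),RO,rate=.02);r=-F(3)[:2]@d
        log.append(round(r,1));k=len(log)
        base=np.median(log[2:max(3,k-2)][-6:]) if k>3 else None
        if k>4 and step==fast and r>base+jump: step=slow;b0=base
        if step==slow:
            if r-b0>goal: break
            if r-b0<.5 : step=fast
        if r>8: break
    print("feel",log,"base",base,"b0",b0 if step==slow else None,"cmd",(cmd*1e3).round(2),"at",L(manip.get_position()).round(2),"t %.2f"%manip.get_time())
    return cmd
E
python3 - <<'E'
from h import *
c=feel([.0266,-.0195],[0,-1],.017,3.5)
manip.hold(.1);print(F().round(2),manip.get_width())
E
```

```text
feel [np.float64(1.1), np.float64(1.9), np.float64(2.1), np.float64(1.7), np.float64(2.2), np.float64(1.9), np.float64(3.0), np.float64(2.3), np.float64(2.4), np.float64(2.2), np.float64(2.7), np.float64(1.9), np.float64(2.6), np.float64(2.4), np.float64(1.7), np.float64(1.8), np.float64(2.4), np.float64(2.3), np.float64(2.2), np.float64(2.3), np.float64(3.5), np.float64(4.7), np.float64(5.0), np.float64(5.6), np.float64(6.2)] base 2.9 b0 2.25 cmd [ 26.6 -35.4] at [ 26.27 -34.33] t 31.86
[-0.05  6.    9.55] 0.015147782517402059
```

```bash
python3 - <<'E'
from h import *
c=feel([.0266,-.0354],[1,0],.0115,3.5)
for i in range(3): manip.hold(.2);print(F().round(2),L(manip.get_position()).round(2))
E
```

```text
feel [np.float64(2.0), np.float64(2.4), np.float64(3.0), np.float64(2.8), np.float64(2.9), np.float64(3.3), np.float64(2.6), np.float64(2.9), np.float64(2.9), np.float64(3.1), np.float64(4.0), np.float64(5.1), np.float64(6.2), np.float64(7.2)] base 3.0 b0 2.9 cmd [ 35.6 -35.4] at [ 33.59 -34.49] t 35.84
[-6.74  4.16 13.51] [ 33.58 -34.48]
[-6.76  4.41 13.06] [ 33.61 -34.49]
[-7.05  4.49 12.82] [ 33.59 -34.47]
```

Both stops bear at about 4 N each, held for 0.6 s. I'll ease off slightly, release, retreat and check.

```bash
python3 - <<'E'
from h import *
manip.servo_line(W(.0346,-.0349,ZG),RO,rate=.02);print(F().round(1))
manip.command_gripper(.036);print(F().round(1),manip.get_width(),manip.get_position()[2])
p=L(manip.get_position())/1e3
manip.servo_line(W(*p,.1),RO,rate=.12)
manip.move_to(W(0,0,.18),RO);manip.hold(.3)
w,T,im=look("w4")
q=np.array([proj(w,T,W(x,y,.031)) for x,y in[(.07,-.07),(-.07,-.07),(-.07,.07),(.07,.07)]])
for b in posts(w,T,im,q): print(np.round(b[0],1),np.round(b[1],1),L(ray(w,T,b[0],.046)).round(1))
print(F().round(1),manip.get_time())
E
```

```text
[-3.3  2.7  9.9]
[-0.2 -0.  -0.4] 0.036209837401042576 0.05667628094104666
[358.  232.5] [39. 38.] [-39.7 -42.4]
[277. 231.] [42. 14.] [-38.1  37.4]
[353.5 159.5] [19. 19.] [ 32.5 -35.1]
[246.6 157.4] [77.2  3.7] [34.4 62. ]
[-0.1 -0.3  0. ] 38.55
```

View pics/w4.png

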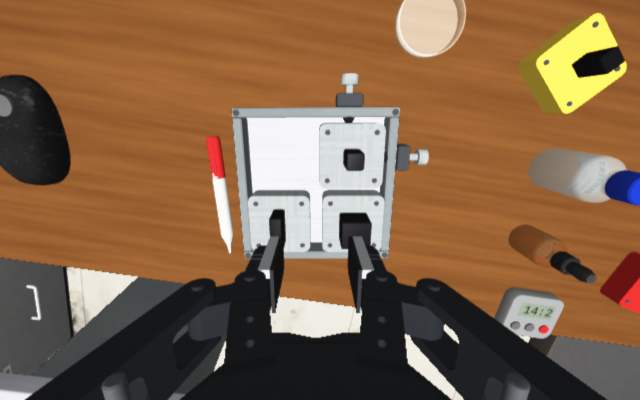

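The small-post carrier sits in the reading corner at (353,159), about tray (32.5,-35) mm. The other two are flat against their walls, the bystanders look untouched, and the gripper is clear. I'm handing in.

```bash
python3 -c "
from rig import manip
manip.sign_off();print(manip.get_time())"
```

```text
the job is handed in; nothing more can be done
the job is handed in; nothing more can be done
```

The small-post carrier is in the reading corner, released and at rest, and the job was handed in just after 38.6 s (limit 58 s). I slid the bar carrier +y into the gap, then the large one -x to its walls. The small one then went -x and -y until it met both stops, without lifting any of them.

- **Stops:** I judge both stops bore about 4 to 5 N each, held for about 0.6 s. That is the wrist force less the sliding friction, so the stop forces themselves were not measured directly.
- **Final position:** the last picture puts the small-post carrier at about tray (32.5, -35) mm. The arm read about (33, -34.5) mm, so they agree to about 1 mm.
- **Other carriers:** the bar carrier stands at about (-38, 37.5) mm against its walls. The last reading for the large carrier, (-39.7, -42.4) mm, is outside the walls. A finger covered part of its post there; by feel it sits at its walls, near (-37.5, -37.5) mm.
- **Gripper and bystanders:** the gripper was clear of everything, with contact force near zero. The bystanders looked unmoved by eye, but I did not measure them.

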